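Check two hand levers for free stop

TASK

Check that the two spring-loaded hand levers on the bench stop short of their grip bars: with the outside of the fingers, press the long lever in towards its bar until it comes to its stop, hold it there for a second and let it spring fully back out; then do the same with the short lever. Only push on the outer side of the levers, without gripping them, forcing them hard or pushing on the bars, and finish clear with both levers out. Leave everything else on the bench where it is.

Things in the scene. Friction and masses are not known exactly. Their poses are not given: they have to be found in the camera images.
- long_stand: fixed stand of the long-lever control: blue base plate 130 x 260 x 12 with two posts that carry the grip bar; origin under the plate's centre, z up, y along the bar; its lever is on the -x side of the bar (the side that looks to the robot). Highest point 130 above the bench. Stand turned by up to 0.4 rad
- long_bar: the fixed grip bar of the long-lever control, 280 long along the stand's y, with a black rubber sleeve 30 across; origin at the middle of its axis, 110 above the bench. The lever never reaches it: pressed fully in, its inner face stops 17 to 25 short of the sleeve
- long_pivot (a point): the lever's hinge (vertical axis) in a fork at the bar's +y end: stand frame (-38, 100, 110); axes as the stand
- long_blade: the long lever itself: aluminium blade 12 thick, 20 tall (100 to 120 above the bench), running 165 from the hinge to the centre of a 22 ball at its free end. Origin on the hinge axis at mid-height, turning with the lever: the blade runs along its own -y, and its own -x is the outer side, away from the bar
- long_press (a point): point on the outer face of the long lever, at mid-height (110 above the bench), 125 from the hinge: a good place to press. Axes turn with the lever: press along its +x
- long_lever (a joint): angle of the long lever, rad: 0 = sprung out at rest (leaning 0.44 rad away from the bar), grows as it is pressed towards the bar (anticlockwise seen from above), firm stop at 0.36 (still leaning 0.08 rad away). Return spring 0.36 Nm at rest, 1.0 Nm at the stop (about 3 N rising to 8 N at the press point); let go, it springs back to 0 within a second
- short_stand: fixed stand of the short-lever control: blue base plate 130 x 180 x 12 with two posts that carry the grip bar; origin under the plate's centre, z up, y along the bar; its lever is on the -x side of the bar (the side that looks to the robot). Highest point 130 above the bench. Stand turned by up to 0.4 rad
- short_bar: the fixed grip bar of the short-lever control, 200 long along the stand's y, with a black rubber sleeve 30 across; origin at the middle of its axis, 110 above the bench. The lever never reaches it: pressed fully in, its inner face stops 17 to 25 short of the sleeve
- short_pivot (a point): the lever's hinge (vertical axis) in a fork at the bar's -y end: stand frame (-38, -55, 110); axes as the stand
- short_blade: the short lever itself: aluminium blade 12 thick, 20 tall (100 to 120 above the bench), running 90 from the hinge to the centre of a 22 ball at its free end. Origin on the hinge axis at mid-height, turning with the lever: the blade runs along its own +y, and its own -x is the outer side, away from the bar
- short_press (a point): point on the outer face of the short lever, at mid-height (110 above the bench), 70 from the hinge: a good place to press. Axes turn with the lever: press along its +x
- short_lever (a joint): angle of the short lever, rad: 0 = sprung out at rest (leaning 0.44 rad away from the bar), grows as it is pressed towards the bar (clockwise seen from above), firm stop at 0.36 (still leaning 0.08 rad away). Return spring 0.2 Nm at rest, 0.56 Nm at the stop (about 3 N rising to 8 N at the press point); let go, it springs back to 0 within a second
- spanner: open-ended steel spanner, 160 long, lying on the bench beyond the long lever's stand; origin at its centre on the underside (mm). Leave it alone
- grease_jar: white plastic jar with grey cap, 54 across, 66 tall, on the robot's side of the long lever's stand; origin under its centre (mm). Leave it alone
- spool: small wooden spool, 44 across, 42 tall, on the robot's side of the short lever's stand; origin under its centre (mm). Leave it alone
- collar: brass collar, 34 across, 14 tall, lying on the base plate of the short lever's stand; origin under its centre (mm). Leave it alone
- parts_tray: open white plastic tray, 70 x 100, 35 tall, beyond the short lever's stand; origin under its centre (mm). Leave it alone
- screwdriver: screwdriver with black handle, 180 long, lying between the two stands, towards the robot; origin at its centre on the underside (mm). Leave it alone
- mug: white mug, 76 across, 85 tall, to the robot's right; origin under its centre (mm). Leave it alone
Things that resemble listed ones, but are neither listed nor needed, are in the scene too. Leave any pink look-alike of the short_stand alone.

How it is judged:
By the outcome, as a careful person would: the job done as asked, in the order asked, and still so for the second after the job is handed in, with the robot touching nothing.
It also fails if it takes over 58 s, if anything falls off the work surface, if the arm or the gripper's body presses on something with over 40 N, if the wrist force passes 120 N, or if a joint passes its speed limit or range.

ROBOT

A 6-joint arm with a two-finger parallel gripper is mounted at the origin on the work surface. World frame = base frame: x ahead of the robot, y to its left, z up, the work surface at z = 0. Lengths are in m, angles in rad, forces in N, time in s.
With the tool pointing down it reaches from about 0.35 to 0.85 m from the base axis. Payload 8.1 kg.
Tool frame: the origin (TCP) lies on the centre line of the jaws, within the pads' length; the fingertips stand ahead of it and the grasp point (between the pads) lies 8 mm behind it (r.tip_extent is the y of the fingertips in the tool frame, in m); y points along the fingers, z is the direction in which the jaws open and shut, and the axes are right-handed (so a half turn about y gives the same grasp; the last joint's range is limited). The gripper opens to 85 mm and grips with 20 to 120 N. Pads are 22 mm wide; open, the fingers measure 114 mm over their backs; the gripper's body (76 mm by 85 mm) begins 54 mm behind the grasp point. The pads swing forward as they close: fully open they stand 13 mm farther back than shut.
Start: joints at [-1.419, 0.13, 1.488, -0, 1.523, -0.085], TCP at [0.141, -0.583, 0.242] pointing down, gripper open.
Joint ranges: [-2.96, 2.96], [-0.89, 2.26], [0.02, 2.5], [-1.34, 4.48], [0, 2.73], [-2.66, 2.66]. Speed limits (rad/s): [2.39, 2.39, 2.79, 3.14, 3.14, 3.14].

INTERFACE

Orientations are given as a unit quaternion [x, y, z, w].
In Python, from cell import r, camera gives the robot as it stands. The module is installed in compiled form; this text tells all that it offers. Calls block until the motion is done:
- r.reach(position, orientation): joint-space move of the TCP to a pose.
- r.movel(position, rot=None, max_speed=0.15): straight line of the TCP; rot=None keeps the orientation; max_speed is the mean speed in m/s.
- r.goto_joints(angles): joint-space move.
- r.move_gripper(opening, newtons=None): finger opening in m; newtons is the grip in N (None keeps the last); returns when the fingers have stopped.
- r.wait(seconds).
- r.solve_ik(position, orientation): joint angles nearest the present ones, or None.
- camera(name): name is "side" or "top"; returns a dict with "frame" (420x560x3 uint8, blue, green, red), "vertical_fov" (degrees; the focal length in pixels is half the picture's height over the tangent of half this angle, whatever the lens; pixels are square), "cx", "cy" (the principal point, pixels), "dist" ([k1, k2, p1, p2, k3] as OpenCV has them; the pictures are not rectified), "position" and "attitude" of the camera in the world. Camera axes: x right, y up, looking along -z (the intrinsics and any distortion apply to the point x, -y, -z); pixel columns grow to the right and rows downward; lengths in m; the calibration is good to about 2 mm. A picture is of the moment at which its call begins. There is no depth.
A pose or a line that the arm cannot do raises r.Unreachable and nothing moves.
- r.finish_job(): hands the job in, once; it reports no verdict.
Readings, each from a call of its own:
- r.get_clock(): time.
- r.get_joint_positions(): joint angles.
- r.get_dq(): joint speeds.
- r.get_tau(): joint torques, N m.
- r.get_tcp_pos(): TCP position.
- r.get_ee_rot(): TCP orientation.
- r.get_wrist_force(): force on the tool from outside, world axes, zero at the start.
- r.get_wrist_torque(): the same for the moment, N m.
- r.get_grip_width(): finger opening in m.
Only numpy, scipy, OpenCV 4.12 (cv2) and the standard library are available. Lean on these libraries where they do the work, as an engineer would, in place of code of your own. Each camera call takes 0.05 s, during which the arm holds its last target.

## Working session

There is one attempt and no reset: what is moved stays moved. The work goes in short steps, each a Python script; the robot and the scene stay as the last script left them, time stands still between calls to the robot, and variables do not carry over. Pictures are saved under pics/ and viewed, and the job is handed in when it is done.

```bash
mkdir -p pics; python3 - <<'E'
from cell import r,camera
import cv2
for n in("top","side"):
    c=camera(n); cv2.imwrite(f"pics/{n}0.png",c["frame"]); print({k:v for k,v in c.items() if k!="frame"})
print(r.get_clock(),r.tip_extent,r.get_ee_rot(),r.get_grip_width(),r.get_wrist_force())
E
```

```text
{'vertical_fov': 43.53242881236818, 'cx': 281.7656756620646, 'cy': 218.2089950510177, 'dist': array([-0.08326681,  0.        ,  0.        ,  0.        ,  0.        ]), 'position': array([ 0.33746788, -0.04572437,  1.22050637]), 'attitude': array([ 0.0560164 , -0.06418272, -0.69438648,  0.71454192])}
{'vertical_fov': 56.50979875594997, 'cx': 291.51501237191405, 'cy': 203.69576437219987, 'dist': array([-0.02037214,  0.        ,  0.        ,  0.        ,  0.        ]), 'position': array([0.14970351, 0.45008877, 0.69912619]), 'attitude': array([-0.12066725,  0.36706302,  0.87448323, -0.29322898])}
0.1 0.011 [-0.0835356   0.70278026 -0.70153617  0.0834788 ] 0.08567424871625107 [-0.45431728  0.18101052 -0.15379363]
```

View pics/top0.png

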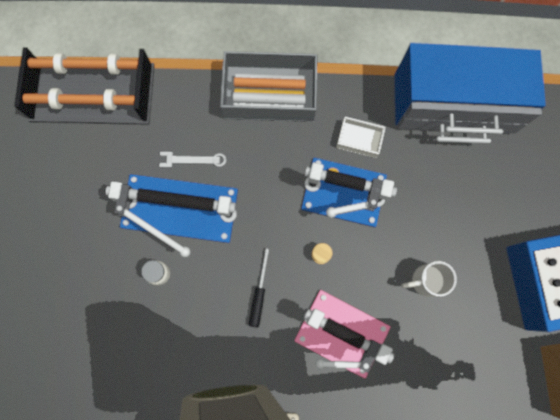

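View pics/side0.png

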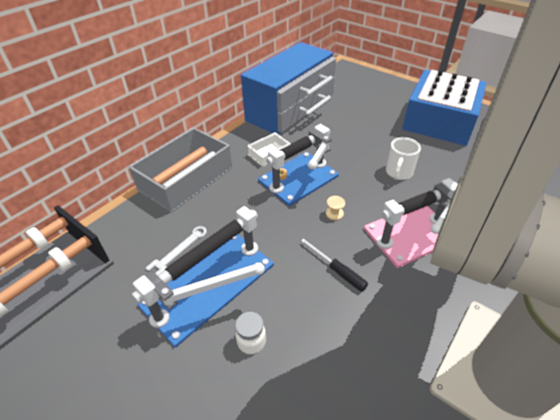

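The top view shows the long blue stand at about (180,208), with its ball at (185,252). The short blue stand is at about (345,190), ball at (332,211). The pink look-alike is at (343,333). I'll enlarge both stands.

```bash
python3 - <<'E'
import cv2
t=cv2.imread("pics/top0.png")
cv2.imwrite("pics/tl.png",cv2.resize(t[165:285,95:255],None,fx=5,fy=5,interpolation=cv2.INTER_CUBIC))
cv2.imwrite("pics/ts.png",cv2.resize(t[145:235,290:410],None,fx=6.6667,fy=6.6667,interpolation=cv2.INTER_CUBIC))
E
```

```text
(no output)
```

View pics/tl.png

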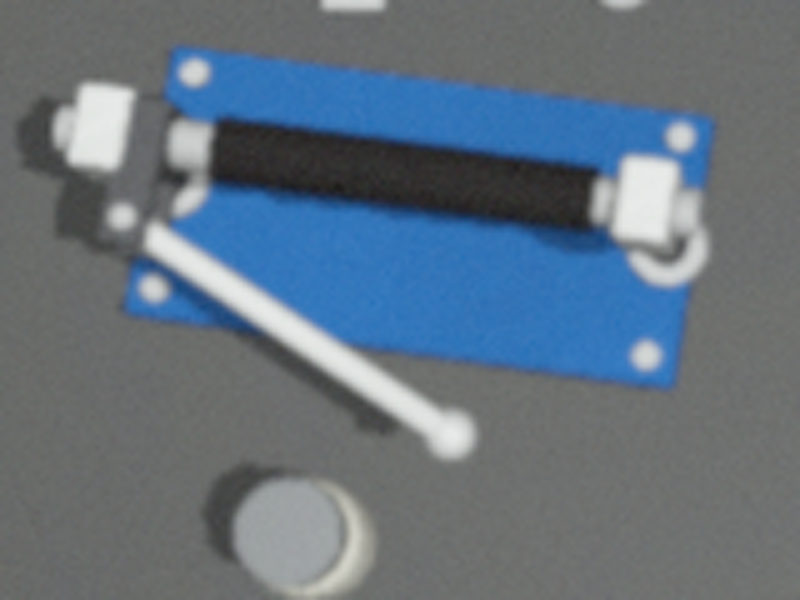

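View pics/ts.png

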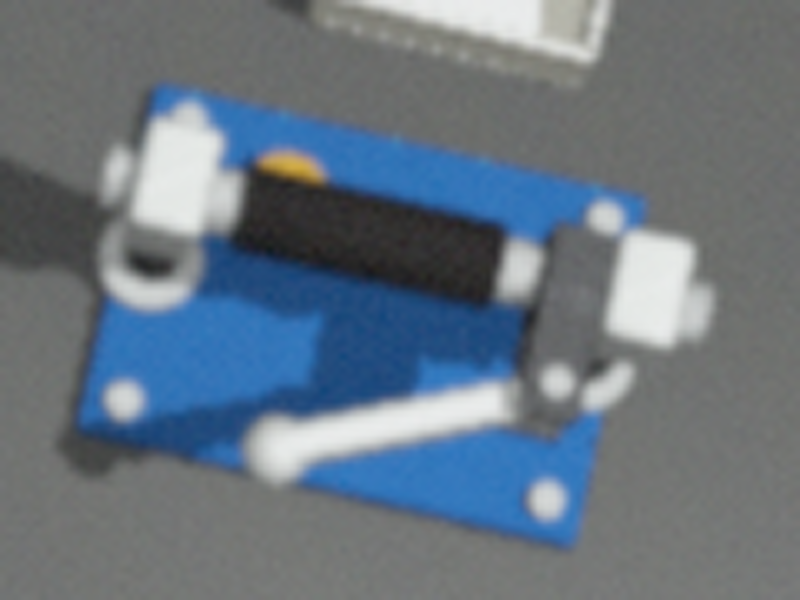

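```bash
cat > h.py <<'E'
import numpy as np,cv2,pickle
from scipy.spatial.transform import Rotation as R
from scipy.optimize import least_squares
def K(c):
    f=210/np.tan(np.radians(c["vertical_fov"]/2)); return np.array([[f,0,c["cx"]],[0,f,c["cy"]],[0,0,1]])
def proj(c,P):
    q=R.from_quat(c["attitude"]).inv().apply(np.atleast_2d(P)-c["position"])*[1,-1,-1]
    return cv2.projectPoints(q.reshape(-1,1,3),np.zeros(3),np.zeros(3),K(c),c["dist"])[0].reshape(-1,2)
def T(p,L):
    L=np.atleast_2d(L); a=p[2]; return np.c_[p[0]+np.cos(a)*L[:,0]-np.sin(a)*L[:,1],p[1]+np.sin(a)*L[:,0]+np.cos(a)*L[:,1],L[:,2]]
def ball(name,q=0):
    if name=="long": a=-0.44+q; h=np.array([-.038,.1]);d=np.array([np.sin(a),-np.cos(a)])*.165
    else: a=0.44-q; h=np.array([-.038,-.055]);d=np.array([-np.sin(a),np.cos(a)])*.09
    return [*(h+d),.11]
E
python3 - <<'E'
from h import *
from cell import camera
c=camera("top"); s=camera("side")
D={"long":(.13,[(173,46),(714,118),(674,388),(124,314),(450,434)],5,(95,165)),
"short":(.09,[(155,85),(648,198),(574,547),(78,432),(277,447)],20/3,(290,145))}
out={}
for n,(hy,px,f,o) in D.items():
    px=(np.array(px)+.5)/f-.5+o
    L=[(.065,hy,.012),(.065,-hy,.012),(-.065,-hy,.012),(-.065,hy,.012),ball(n)]
    z=least_squares(lambda p:(proj(c,T(p,L))-px).ravel(),[.55,.1 if n=="long" else -.2,0])
    print(n,z.x.round(4),z.fun.reshape(-1,2).round(1).tolist()); out[n]=z.x
    h=[-.038,.1,.12] if n=="long" else [-.038,-.055,.12]
    bl=.14 if n=="long" else .1
    Q=L+[h,[0,bl,.11],[0,-bl,.11]]
    for cc,nm in((c,"t"),(s,"s")):
        im=cc["frame"].copy() if nm+"im" not in globals() else globals()[nm+"im"]
        globals()[nm+"im"]=im
        k=proj(cc,T(z.x,Q)); 
        for p in k: cv2.circle(im,tuple(int(v*16) for v in p),24,(0,0,255),1,cv2.LINE_AA,4)
pickle.dump(out,open("pose.pkl","wb"))
cv2.imwrite("pics/ov_s.png",cv2.resize(sim[100:360,120:380],None,fx=2.3,fy=2.3,interpolation=cv2.INTER_CUBIC)); cv2.imwrite("pics/ov_t.png",cv2.resize(tim[130:290,90:410],None,fx=2.5,fy=2.5,interpolation=cv2.INTER_CUBIC))
E
```

```text
long [ 0.5634  0.1855 -0.1044] [[0.1, -0.0], [0.0, -0.3], [-0.1, 0.1], [-0.1, -0.0], [0.1, 0.2]]
short [ 0.6139 -0.2025 -0.2021] [[0.2, -0.3], [-0.1, -0.2], [0.3, -0.1], [-0.3, -0.2], [-0.2, 0.7]]
```

View pics/ov_s.png

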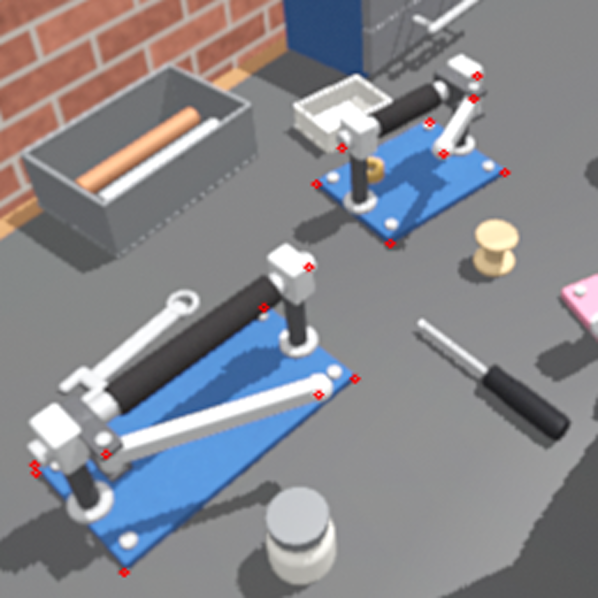

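View pics/ov_t.png

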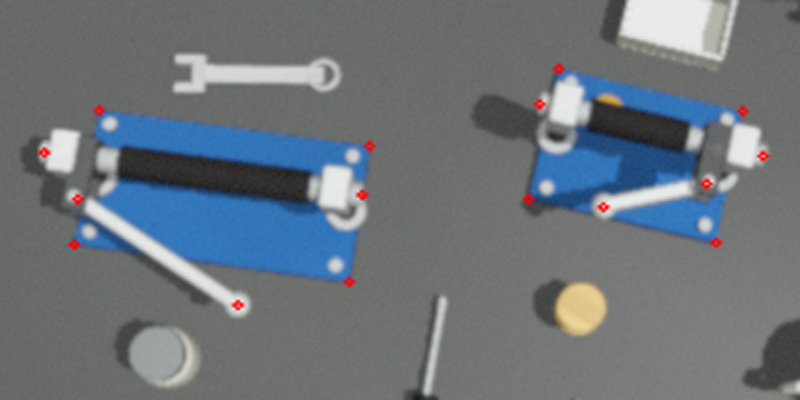

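The fitted poses match the top view to within 0.7 px, and the side view agrees to a few mm. I'll close the gripper and go to a spot outside the long lever, then advance until I feel contact.

```bash
cat >> h.py <<'E'
from cell import r,camera
pose=pickle.load(open("pose.pkl","rb")) if __import__("os").path.exists("pose.pkl") else None
def press(n,q,off,z=.108,flip=1):
    """TCP pose with tool axis `off` outside the outer face at the press point, lever angle q"""
    p=pose[n]; a=(-.44+q if n=="long" else .44-q); 
    h,rad,sg=(([-.038,.1],.125,-1) if n=="long" else ([-.038,-.055],.07,1))
    x=np.array([np.cos(a),np.sin(a)]); y=np.array([-np.sin(a),np.cos(a)])
    l=np.array(h)+sg*rad*y-(.006+off)*x
    w=T(p,[[*l,z]])[0]; th=p[2]+a
    d=np.array([np.cos(th),np.sin(th),0]); zt=flip*d; yt=np.array([0,0,-1.]); xt=np.cross(yt,zt)
    return w,R.from_matrix(np.c_[xt,yt,zt]).as_quat(),d
E
python3 - <<'E'
from h import *
print(R.from_quat(r.get_ee_rot()).as_matrix().round(2).tolist())
for n in("long","short"):
  for fl in(1,-1):
    for q in(0,.36):
      w,o,d=press(n,q,.045,.2,fl); j=r.solve_ik(w,o); print(n,fl,q,w.round(3),None if j is None else np.round(j,2))
r.move_gripper(0,20); print(r.get_grip_width(),r.tip_extent,r.get_clock())
E
```

```text
[[-0.97, -0.0, 0.23], [-0.23, 0.0, -0.97], [-0.0, -1.0, -0.0]]
long 1 0 [0.428 0.208 0.2  ] [ 0.35 -0.19  1.88 -0.    1.45  0.89]
long 1 0.36 [0.463 0.175 0.2  ] [ 0.26 -0.13  1.83 -0.    1.45  0.44]
long -1 0 [0.428 0.208 0.2  ] [ 0.35 -0.19  1.88 -0.    1.45 -2.25]
long -1 0.36 [0.463 0.175 0.2  ] None
short 1 0 [ 0.5   -0.193  0.2  ] [-0.46 -0.02  1.72 -0.    1.44 -0.7 ]
short 1 0.36 [ 0.523 -0.173  0.2  ] [-0.41  0.02  1.68 -0.    1.44 -0.29]
short -1 0 [ 0.5   -0.193  0.2  ] [-0.46 -0.02  1.72 -0.    1.44  2.44]
short -1 0.36 [ 0.523 -0.173  0.2  ] None
-0.00035135713747098366 0.011 0.9667
```

```bash
python3 - <<'E'
from h import *
w,o,d=press("long",0,.045,.2); r.reach(w,o); print(r.get_clock())
w,o,d=press("long",0,.045); r.movel(w,o); r.wait(.2)
f0=np.mean([r.get_wrist_force() for _ in range(3)],0); print(f0,r.get_clock())
np.save("f0.npy",f0)
for off in np.arange(.035,-.001,-.0025):
    w,o,d=press("long",0,off); r.movel(w,o,max_speed=.05)
    f=-(r.get_wrist_force()-f0)@d; print(round(off,4),round(f,2),(r.get_tcp_pos()-w).round(4),round(r.get_clock(),2))
    if f>2: break
c=camera("top");cv2.imwrite("pics/t1.png",cv2.resize(c["frame"][150:310,90:300],None,fx=3.5,fy=3.5,interpolation=cv2.INTER_CUBIC))
c=camera("side");cv2.imwrite("pics/s1.png",cv2.resize(c["frame"][180:380,100:320],None,fx=3,fy=3,interpolation=cv2.INTER_CUBIC))
E
```

```text
3.925
[0.17831741 0.20832219 0.24943374] 4.8917
0.035 0.15 [ 0.0004 -0.0002  0.0001] 5.24
0.0325 -0.8 [ 0.     -0.0001 -0.0001] 5.49
0.03 -0.7 [ 0.0001 -0.      0.    ] 5.74
0.0275 -0.62 [ 0.0001 -0.0001  0.    ] 5.99
0.025 0.2 [ 0.0001 -0.0001  0.    ] 6.24
0.0225 0.69 [ 0.0001 -0.0001  0.    ] 6.49
0.02 -0.01 [ 0.0001 -0.0001  0.    ] 6.74
0.0175 -0.32 [ 0.0001 -0.0001  0.    ] 6.99
0.015 -0.64 [ 0.0001 -0.0001 -0.    ] 7.24
0.0125 0.36 [ 0.0001 -0.0001  0.    ] 7.49
0.01 2.73 [-0.0003  0.0002 -0.0001] 7.74
```

View pics/s1.png

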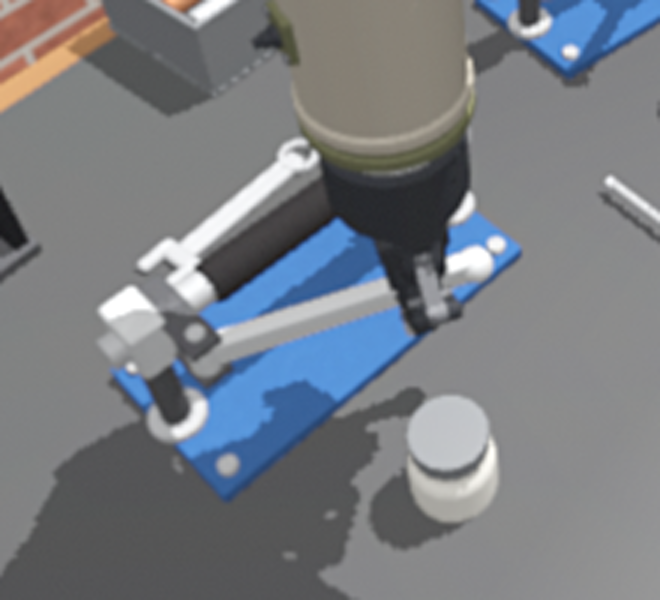

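View pics/t1.png

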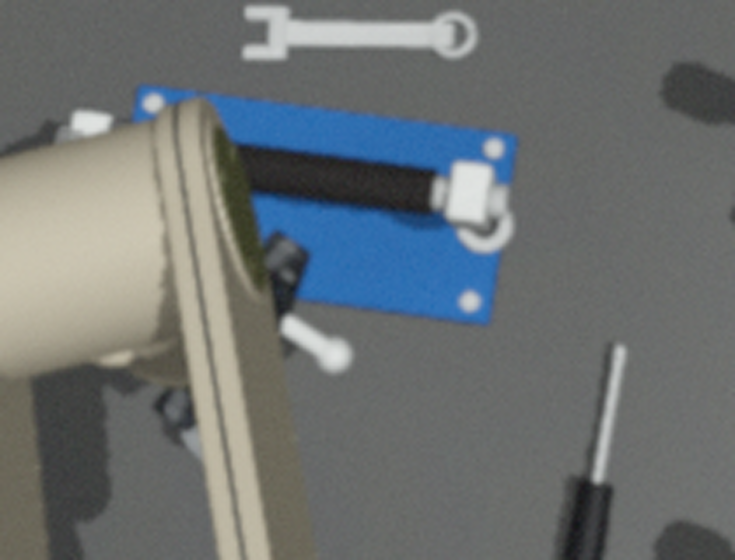

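Contact is at an offset of about 11 mm, and the fingers are on the outer side. The side picture shows the finger at (430,300), in front of the blade. Next I'll press along the lever's arc with force monitoring.

```bash
cat >> h.py <<'E'
def stroke(n,off,q0=0.,lim=12.5,qmax=.46):
    f0=np.load("f0.npy"); q=q0
    def F(k=1): return -(np.mean([r.get_wrist_force() for _ in range(k)],0)-f0)@d
    while True:
        q+= .05 if q<.279 else .008
        if q>qmax: print("qmax"); return q,None
        w,o,d=press(n,q,off); r.movel(w,o,max_speed=.05)
        f=F(); print(round(q,3),round(f,2),"perr",round((r.get_tcp_pos()-w)@d*1e3,2),round(r.get_clock(),2))
        if f>lim: break
    return q,d
E
python3 - <<'E'
from h import *
q,d=stroke("long",.0115)
f0=np.load("f0.npy")
c=camera("side");cv2.imwrite("pics/s2.png",cv2.resize(c["frame"][180:380,100:320],None,fx=3,fy=3,interpolation=cv2.INTER_CUBIC))
for _ in range(4): r.wait(.3); print(-(r.get_wrist_force()-f0)@d if d is not None else r.get_wrist_force())
print(r.get_clock()); open("q.txt","w").write(str(q))
E
```

```text
0.05 3.45 perr -0.22 8.09
0.1 4.62 perr -0.36 8.37
0.15 5.57 perr -0.43 8.64
0.2 6.47 perr -0.61 8.92
0.25 7.73 perr -0.78 9.19
0.3 7.27 perr -0.94 9.47
0.308 7.69 perr -1.11 9.72
0.316 8.03 perr -1.18 9.97
0.324 8.67 perr -1.15 10.22
0.332 7.56 perr -1.22 10.47
0.34 7.58 perr -1.21 10.72
0.348 8.39 perr -1.21 10.97
0.356 8.41 perr -1.24 11.22
0.364 8.52 perr -1.26 11.47
0.372 10.95 perr -1.67 11.72
0.38 15.14 perr -2.56 11.97
15.929253062324616
15.56265324335985
15.650870564720679
16.274978513546888
13.2167
```

View pics/s2.png

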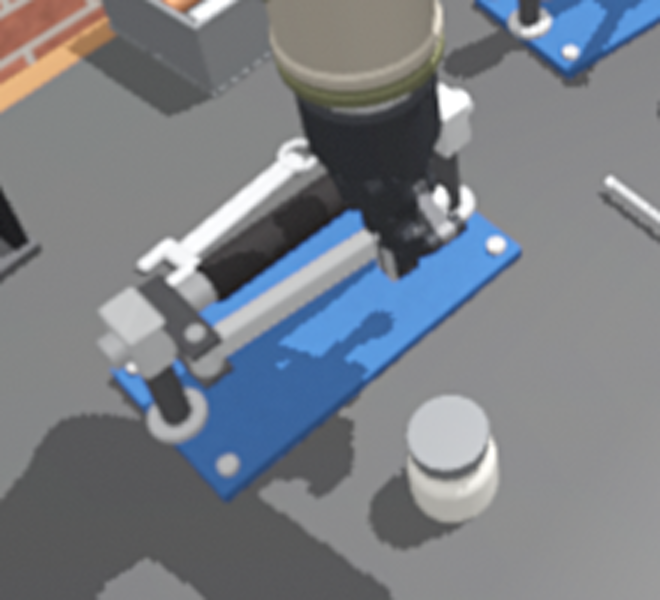

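The force knee is at q≈0.37: about 8 N of spring force, rising to 16 N against the stop. I held it there for 1.2 s. Now I'll let it out, retreat, check, and approach the short lever.

```bash
python3 - <<'E'
from h import *
for q,off in((.2,.0115),(0,.02),(0,.05)):
    w,o,d=press("long",q,off); r.movel(w,o,max_speed=.1)
w,o,d=press("long",0,.05,.2); r.movel(w,o,max_speed=.2); r.wait(.3)
print(r.get_clock())
w,o,d=press("short",0,.045,.2); r.reach(w,o)
c=camera("top");cv2.imwrite("pics/t3.png",cv2.resize(c["frame"][150:310,90:300],None,fx=3.5,fy=3.5,interpolation=cv2.INTER_CUBIC))
print(proj(c,T(pose["long"],[ball("long")])), (proj(c,T(pose["long"],[ball("long")]))-[90,150])*3.5)
w,o,d=press("short",0,.03); r.movel(w,o,max_speed=.15); r.wait(.2)
f0=np.mean([r.get_wrist_force() for _ in range(3)],0); np.save("f0.npy",f0); print(r.get_clock())
for off in np.arange(.022,-.001,-.002):
    w,o,d=press("short",0,off); r.movel(w,o,max_speed=.05)
    f=-(r.get_wrist_force()-f0)@d; print(round(off,4),round(f,2),round(r.get_clock(),2))
    if f>2: break
c=camera("side");cv2.imwrite("pics/s3.png",cv2.resize(c["frame"][80:300,160:400],None,fx=2.7,fy=2.7,interpolation=cv2.INTER_CUBIC))
E
```

```text
15.4333
[[184.73571251 251.57663194]] [[331.57499378 355.51821177]]
17.975
0.022 0.44 18.28
0.02 0.65 18.53
0.018 0.48 18.78
0.016 0.45 19.03
0.014 -0.35 19.28
0.012 2.58 19.53
```

View pics/t3.png

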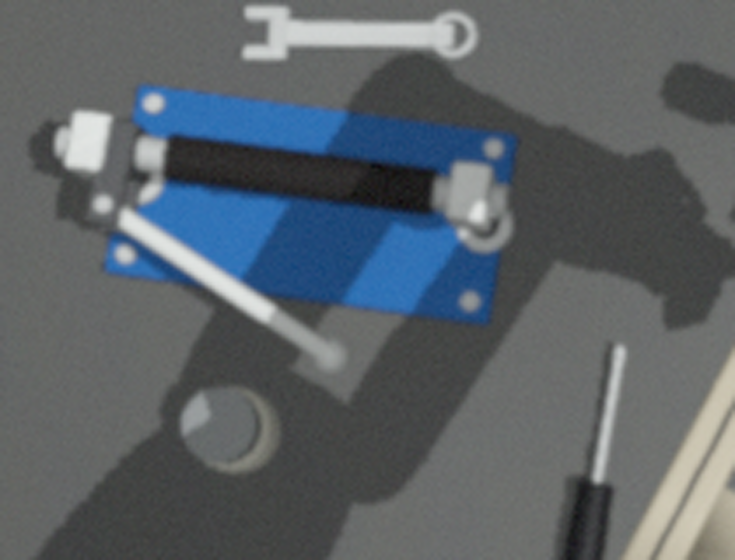

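View pics/s3.png

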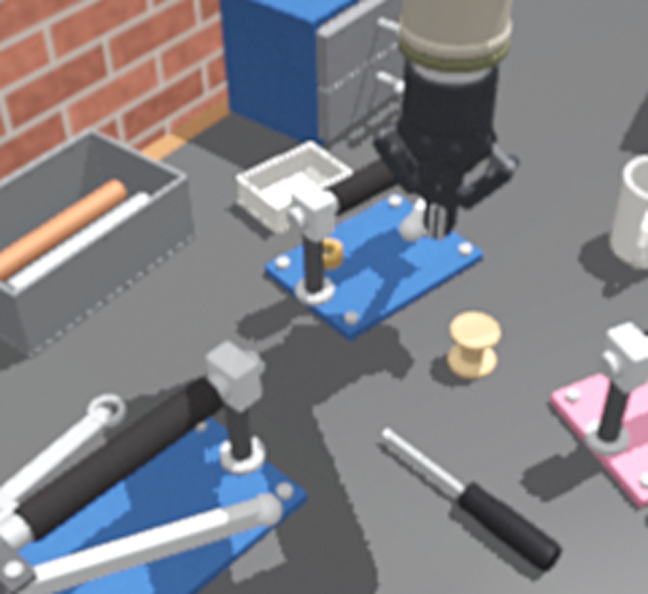

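The long lever is fully back: its ball is at (331,356) in the crop, exactly as predicted. The finger touches the outer face of the short lever and its knuckles are above the bar. Next is the short stroke.

```bash
python3 - <<'E'
from h import *
q,d=stroke("short",.0125,lim=12.5,qmax=.5)
f0=np.load("f0.npy")
c=camera("side");cv2.imwrite("pics/s4.png",cv2.resize(c["frame"][80:300,160:400],None,fx=2.7,fy=2.7,interpolation=cv2.INTER_CUBIC))
for _ in range(4): r.wait(.3); print(-(r.get_wrist_force()-f0)@d if d is not None else r.get_wrist_force())
print(r.get_clock())
E
```

```text
0.05 3.58 perr -0.23 19.83
0.1 5.04 perr -0.29 20.08
0.15 5.18 perr -0.35 20.33
0.2 5.8 perr -0.36 20.58
0.25 6.35 perr -0.46 20.83
0.3 6.1 perr -0.58 21.08
0.308 7.66 perr -0.71 21.33
0.316 7.39 perr -0.74 21.58
0.324 7.08 perr -0.74 21.83
0.332 6.86 perr -0.75 22.08
0.34 7.15 perr -0.76 22.33
0.348 7.47 perr -0.79 22.58
0.356 7.13 perr -0.83 22.83
0.364 7.14 perr -0.83 23.08
0.372 7.22 perr -0.85 23.33
0.38 7.39 perr -0.85 23.58
0.388 8.91 perr -0.95 23.83
0.396 12.45 perr -1.49 24.08
0.404 14.72 perr -2.0 24.33
14.951831589227533
14.6038259731152
14.550342328412842
14.931888538071526
25.5833
```

View pics/s4.png

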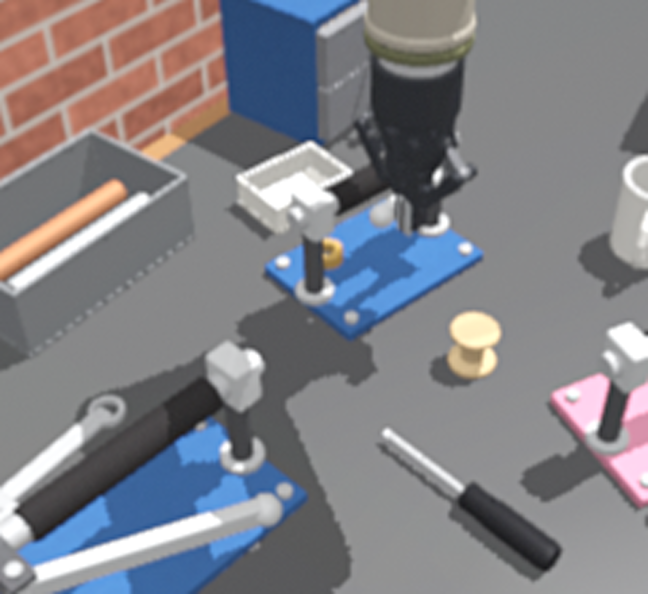

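The force knee is at q≈0.388, so I'll check from the ball position that the lever itself is at its stop while still holding.

```bash
python3 - <<'E'
from h import *
c=camera("side"); t=camera("top")
s0=cv2.imread("pics/side0.png")
for q in(0,.3,.36): print(q,proj(c,T(pose["short"],[ball("short",q)])),proj(t,T(pose["short"],[ball("short",q)])))
a=cv2.resize(s0[135:185,280:330],None,fx=8,fy=8,interpolation=cv2.INTER_CUBIC);b=cv2.resize(c["frame"][135:185,280:330],None,fx=8,fy=8,interpolation=cv2.INTER_CUBIC)
cv2.imwrite("pics/cmp.png",np.hstack([a,b]))
cv2.imwrite("pics/t4.png",cv2.resize(t["frame"][145:235,290:410],None,fx=6.6667,fy=6.6667,interpolation=cv2.INTER_CUBIC))
E
```

```text
0 [[312.46885348 166.31638788]] [[330.92254357 212.37251487]]
0.3 [[302.76605693 162.54346795]] [[329.97173046 200.14223611]]
0.36 [[301.08035456 161.59659879]] [[330.2290484  197.71404045]]
```

View pics/cmp.png

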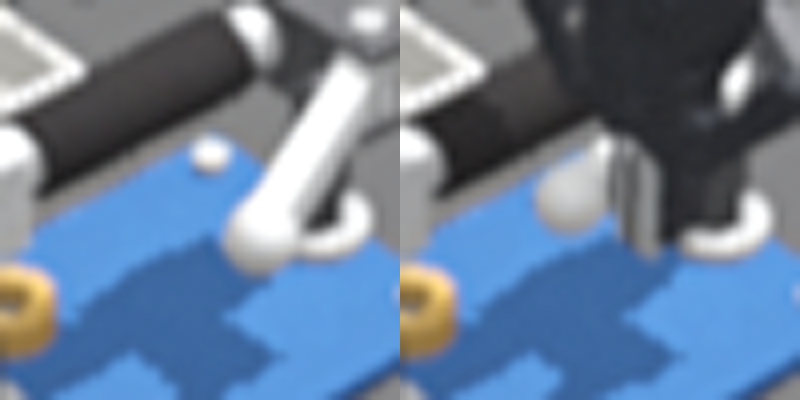

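View pics/t4.png

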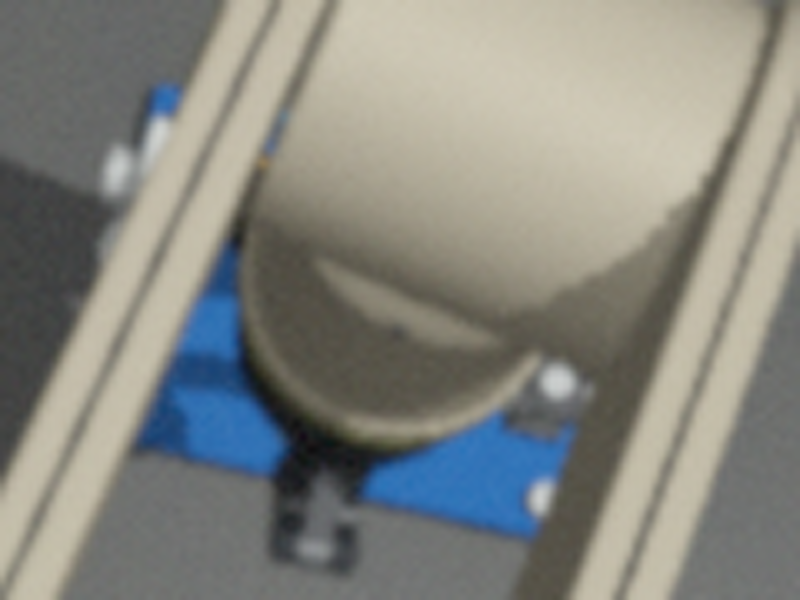

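The ball moved (-10.8,-4.8) px, and the prediction for the full 0.36 rad is (-11.4,-4.7), so this fits the stop. While releasing I'll compare the moment-to-force ratio, to make sure only the finger was loaded.

```bash
python3 - <<'E'
from h import *
def rd(l):
    F=[];M=[]
    for _ in range(8): F.append(r.get_wrist_force());M.append(r.get_wrist_torque());r.wait(.03)
    print(l,np.mean(F,0).round(2),np.mean(M,0).round(3),round(r.get_clock(),2)); return np.mean(F,0),np.mean(M,0)
A=rd("stop")
w,o,d=press("short",.33,.0125); r.movel(w,o,max_speed=.05); B=rd("q.33")
for q,off in((.18,.0125),(0,.02),(0,.045)):
    w,o,d=press("short",q,off); r.movel(w,o,max_speed=.1)
C=rd("free")
for X in(A,B): print(np.linalg.norm((X[1]-C[1])[:2])/np.linalg.norm((X[0]-C[0])[:2]))
w,o,d=press("short",0,.05,.25); r.movel(w,o,max_speed=.2)
r.goto_joints([-1.419,.13,1.488,0,1.523,-.085]); r.wait(.3); print(r.get_clock())
for n in("top","side"): cv2.imwrite(f"pics/{n}5.png",camera(n)["frame"])
E
```

```text
stop [-13.8    3.15   7.16] [0.476 2.004 0.074] 25.95
q.33 [-6.77  1.66  1.86] [0.223 0.983 0.025] 26.48
free [0.01 0.09 0.09] [-0.005 -0.015  0.015] 27.8
0.1466530174190774
0.14700900413335496
30.8583
```

View pics/top5.png

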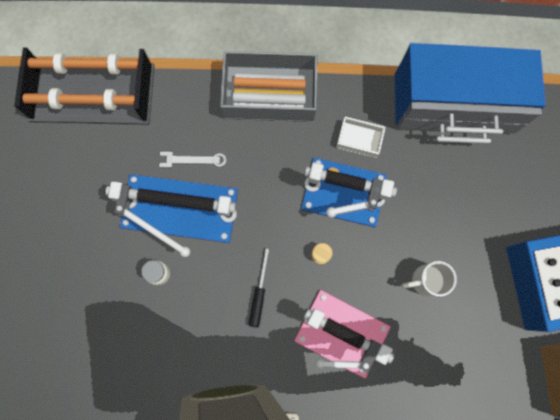

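View pics/side5.png

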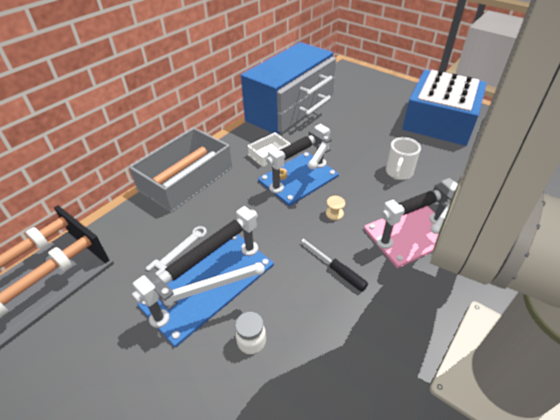

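Both levers are out: the balls are at (185,252) and (332,211), as at the start. The moment-to-force ratio is the same at the stop (0.147) and before it (0.147), so only the finger touched. Everything else looks unmoved, so I'll hand in.

```bash
python3 - <<'E'
from cell import r
import cv2,numpy as np
for n in("top","side"):
    d=cv2.absdiff(cv2.imread(f"pics/{n}0.png"),cv2.imread(f"pics/{n}5.png")).max(2); d=cv2.GaussianBlur(d,(5,5),0); print(n,[(x,y) for y,x in np.argwhere(d>30)[::40]])
r.finish_job(); print(r.get_clock())
E
```

```text
top [(np.int64(459), np.int64(360)), (np.int64(463), np.int64(364)), (np.int64(468), np.int64(367)), (np.int64(473), np.int64(370)), (np.int64(474), np.int64(373)), (np.int64(464), np.int64(376)), (np.int64(457), np.int64(379)), (np.int64(450), np.int64(381)), (np.int64(411), np.int64(383)), (np.int64(452), np.int64(384)), (np.int64(433), np.int64(386)), (np.int64(555), np.int64(417))]
side []
the job is handed in; nothing more can be done
the job is handed in; nothing more can be done
```

I pressed the long lever and then the short lever with the closed fingers on their outer sides. Each went to its stop, was held for over a second, and then sprang back out. The job was handed in at about 31 s, with the arm clear at its start pose.

- **Long lever:** the spring force was about 8.5 N just before the stop, and I held it there at about 16 N for 1.2 s. The top picture showed it fully back out before I started on the short lever.
- **Short lever:** I held it at its stop at about 15 N for 1.6 s. Force and moment stayed in the same proportion at the stop and just before it, so only the finger was pressing and nothing touched the bar. An upward rubbing force of about 7 N also showed while holding.
- **Short lever discrepancy:** the stop came about 1–2 mm later than my fitted pose predicted, and the ball's measured movement fell slightly short of the full 0.36 rad. Both are within measuring error.
- **Final check:** in the before-and-after pictures, both levers are out and nothing on the bench has moved. The only differences in the top view are at the gripper's shadow, because it is now closed. The side view shows no differences.

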